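Refill the sprung aerosol rack

TASK

A spray can has fallen over and the can rack's sprung follower has closed up on the other two. Draw the follower out to its stop by its ball handle and let the handle drop into the notch so that it stays back by itself, then stand the fallen can upright in the lane between the row and the follower. Last, lift the handle out of the notch and ease the follower gently up against the row of three standing cans without letting it snap shut; tip no can of the row and leave the other things on the bench where they lie.

Things in the scene. Friction and masses are not known exactly. Their poses are not given: they have to be found in the camera images.
- rack: Fixed can rack of grey sheet steel. Origin on the worktop under mid-lane; y axis along the lane, the way the follower is pulled (about world -y, robot's right), x across it towards the robot, z up. Base plate 108 (x) x 269 (y -129..140) mm, 4 thick: lane floor at z 4. Lane 70 mm wide between 3 mm walls, tops at z 60. Cans stand from the end stop, a plate 120 high, inner face at y -125.
- follower (a joint): Slide of the follower, m, along rack +y: a steel plate 62 wide, 4 thick, its top 212 mm over the worktop, filling the lane behind the cans; its face towards the cans is at rack y = -0.009 + value. About 0 = against two cans, about 0.057 = against three, 0.092 = its stop. A spring draws it to the cans (lower values) with about 6 N.
- handle (a joint): Hinge of the handle arm on the follower, rad: a 10 mm rod out over the front wall (towards the robot) with a ball on its end. 0 = rod level on the wall's top; positive = ball lifted (to 0.7); -0.23 = rod dropped by its weight into the wall's notch (20 long, 14 deep), ball 27 mm lower. Rod is over the notch at follower 0.088 to 0.092; in it, it hooks and holds the follower at 0.088.
- knob (a point): Centre of the black ball, 30 mm across, on the end of the handle arm, 95 mm in front of the lane's middle (rack x = +0.095). With the rod on the wall it is 94 mm above the worktop, in the notch about 67 mm. Turns with the handle.
- notch (a point): Middle of where the rod hangs in the notch of the front wall (fixed to the rack; the follower's rod hooks here).
- lane_gap (a point): Point on the lane floor, middle of the space that opens between two cans in the row and the hooked-back follower; that space is 88 mm long along the lane.
- can_0: Spray can standing in the lane against the end stop. Body 59 mm across, 231 mm high; a cap 57 mm across forms its top 45 mm. Origin at the centre of its foot, z axis towards the cap.
- can_1: Second standing spray can, same as can_0, next to it in the lane.
- can_2: The fallen spray can, same as can_0, lying on the worktop right of the rack, its cap slantwise towards the robot. 0.2 kg. Origin at the centre of its foot, z axis along the can towards the cap.
- weight: Bystander: grey clip-on balance weight, 55 x 20 x 9 mm, lying right of the fallen can. Origin under its middle.
- carton: Bystander: small dark carton of parts, 85 x 60 x 30 mm, at the right. Origin under its middle.
- crayon: Bystander: hexagonal marking crayon, 85 mm long, 12 thick, lying in front of the rack. Origin under its middle.
- wrench: Bystander: combination wrench, 167 mm long, lying left of the rack. Origin under its middle.

How it is judged:
By the outcome, as a careful person would: the job done as asked, in the order asked, and still so for the second after the job is handed in, with the robot touching nothing.
It also fails if it takes over 72 s, if anything falls off the work surface, if the arm or the gripper's body presses on something with over 40 N, if the wrist force passes 120 N, or if a joint passes its speed limit or range.

ROBOT

A 6-joint arm with a two-finger parallel gripper is mounted at the origin on a cart in front of the work surface, level with it; the furniture and walls round the work are solid. World frame = base frame: x ahead of the robot, y to its left, z up, the work surface at z = 0. Lengths are in m, angles in rad, forces in N, time in s.
With the tool pointing down it reaches from about 0.275 to 0.825 m from the base axis. Payload 4.9 kg.
Tool frame: the origin (TCP) lies midway between the tips of the shut fingers; the grasp point (between the pads) lies 19 mm behind it (bot.grip_depth is the distance from the TCP to the grasp point, in m); y points along the fingers, x is the direction in which the jaws open and shut, and the axes are right-handed (so a half turn about y gives the same grasp; the last joint's range is limited). The gripper opens to 85 mm and grips with 20 to 120 N. Pads are 22 mm wide; open, the fingers measure 114 mm over their backs; the gripper's body (76 mm by 85 mm) begins 54 mm behind the grasp point. The pads swing forward as they close: fully open they stand 13 mm farther back than shut.
Start: joints at [1.126, 0.326, -0.193, 1.052, 0, 1.437], TCP at [0.168, 0.524, 0.231] pointing down, gripper open.
Joint ranges: [-2.65, 2.65], [-0.97, 1.79], [-1.3, 1.35], [-1.93, 2.1], [-1.47, 1.37], [-3.14, 3.14]. Speed limits (rad/s): [2.57, 2.57, 3.14, 3.14, 3.14, 3.14].

INTERFACE

Orientations are given as a unit quaternion [w, x, y, z].
In Python, from cell import bot gives the robot as it stands. Calls block until the motion is done:
- bot.move_pose(position, orientation): joint-space move of the TCP to a pose.
- bot.move_linear(position, speed=0.15, rotation=None, until_force=None): straight line of the TCP; rotation=None keeps the orientation; speed is the mean speed in m/s. With until_force (N) it stops when the force on the tool has changed by that much, and returns True; else False.
- bot.goto_joints(angles): joint-space move.
- bot.set_gripper(opening, grasp_force=None): opening from 0.0 (shut) to 1.0 (fully open); grasp_force is the grip in N (None keeps the last); returns when the fingers have stopped.
- bot.wait(seconds).
- bot.solve_ik(position, orientation): joint angles nearest the present ones, or None.
- bot.camera(name): name is "side" or "top"; returns the picture (384x512x3 uint8, red, green, blue); there is no depth.
- bot.calibration(name): a dict with "mtx" (3x3 intrinsics, pixels), "extrinsics" (4x4, takes a point from world to camera coordinates). Camera axes: x right, y down, z forward; pixel columns grow to the right and rows downward; lengths in m; the calibration is good to about 2 mm. A picture is of the moment at which its call begins. calibration takes no time and is no camera call.
A pose or a line that the arm cannot do raises bot.PlanningError and nothing moves.
- bot.close_job(): hands the job in, once; it reports no verdict.
Trained networks look in the newest picture that a camera, given by its name, has taken for a name from the list of things; names that differ only in an ending like _2 or _b are one class to them, and where a whole thing is asked for, a point or a joint stands for the part that bears it (a point fixed in the world has none). Each returns a list of dicts, best first, with "confidence" (0 to 1); they miss things now and then, are a little off and sometimes report something else, mostly with a low value. They report only what shows in the picture. A call takes as long as a camera call.
- bot.search_frame(camera, thing): "bbox" ([left, top, width, height] in pixels, round what is visible of it).
Readings, each from a call of its own:
- bot.read_clock(): time.
- bot.read_joint_positions(): joint angles.
- bot.read_joint_vel(): joint speeds.
- bot.read_joint_efforts(): joint torques, N m.
- bot.read_position(): TCP position.
- bot.read_tool_rot(): TCP orientation.
- bot.read_ft_force(): force on the tool from outside, world axes, zero at the start.
- bot.read_moment(): the same for the moment, N m.
- bot.read_gripper_width(): opening from 0.0 (shut) to 1.0 (fully open).
Only numpy, scipy, OpenCV 4.12 (cv2) and the standard library are available. Lean on these libraries where they do the work, as an engineer would, in place of code of your own. Each camera call takes 0.05 s, during which the arm holds its last target. There are 200 camera calls.

## Working session

There is one attempt and no reset: what is moved stays moved. The work goes in short steps, each a Python script; the robot and the scene stay as the last script left them, time stands still between calls to the robot, and variables do not carry over. Pictures are saved under pics/ and viewed, about 8 in all and at most 12, crops included, and the job is handed in when it is done.

```bash
mkdir -p pics; ls; python3 - <<'E'
from cell import bot
import cv2,numpy as np
for c in ("side","top"):
    im=bot.camera(c); cv2.imwrite(f"pics/{c}0.png",cv2.cvtColor(im,cv2.COLOR_RGB2BGR))
    k=bot.calibration(c); print(c,np.round(k["mtx"],1).tolist(),np.round(k["extrinsics"],3).tolist())
    for t in ("rack","follower","knob","can_0","can_2","weight","carton","crayon","wrench"):
        print(t,[([round(x) for x in d["bbox"]],round(d["confidence"],2)) for d in bot.search_frame(c,t)[:4]])
print(bot.read_clock(),bot.read_tool_rot())
E
```

```text
pics
side [[417.4, 0.0, 252.9], [0.0, 417.4, 191.2], [0.0, 0.0, 1.0]] [[-0.962, -0.271, -0.017, 0.578], [-0.134, 0.53, -0.838, 0.093], [0.237, -0.804, -0.546, 1.093], [0.0, 0.0, 0.0, 1.0]]
rack []
follower [([249, 204, 48, 68], 0.57), ([281, 284, 10, 34], 0.35)]
knob [([255, 246, 40, 14], 0.64)]
can_0 [([204, 211, 37, 83], 0.84), ([218, 196, 31, 96], 0.84), ([246, 195, 63, 27], 0.84)]
can_2 [([204, 211, 37, 83], 0.84), ([218, 196, 31, 96], 0.84), ([246, 195, 63, 27], 0.84)]
weight [([312, 179, 7, 10], 0.54)]
carton [([305, 160, 23, 15], 0.64)]
crayon [([281, 282, 10, 37], 0.75)]
wrench [([202, 323, 80, 26], 0.98), ([255, 244, 42, 17], 0.72)]
top [[481.4, 0.0, 256.6], [0.0, 481.4, 194.3], [0.0, 0.0, 1.0]] [[0.016, -1.0, 0.001, 0.132], [-0.972, -0.016, -0.235, 0.568], [0.235, 0.003, -0.972, 1.353], [0.0, 0.0, 0.0, 1.0]]
rack [([141, 188, 102, 54], 0.82)]
follower [([178, 187, 29, 56], 0.58)]
knob [([188, 203, 15, 40], 0.47)]
can_0 [([162, 180, 26, 41], 0.96), ([138, 178, 33, 38], 0.81), ([251, 167, 38, 79], 0.76)]
can_2 [([162, 180, 26, 41], 0.96), ([138, 178, 33, 38], 0.81), ([251, 167, 38, 79], 0.76)]
weight [([142, 182, 103, 62], 0.73), ([332, 238, 9, 12], 0.5)]
carton [([354, 223, 28, 32], 0.92)]
crayon [([165, 245, 27, 8], 0.59), ([141, 187, 103, 56], 0.16)]
wrench [([138, 216, 11, 38], 0.7)]
1.0 [ 0.57136914 -0.5713682  -0.4165805   0.41657698]
```

```bash
python3 - <<'E'
import cv2
a=cv2.imread("pics/side0.png")[150:370,170:370]; b=cv2.imread("pics/top0.png")[150:280,120:400]
cv2.imwrite("pics/s1.png",cv2.resize(a,None,fx=2.7,fy=2.7,interpolation=cv2.INTER_CUBIC))
cv2.imwrite("pics/t1.png",cv2.resize(b,None,fx=2.8,fy=2.8,interpolation=cv2.INTER_CUBIC))
E
```

```text
(no output)
```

View pics/s1.png

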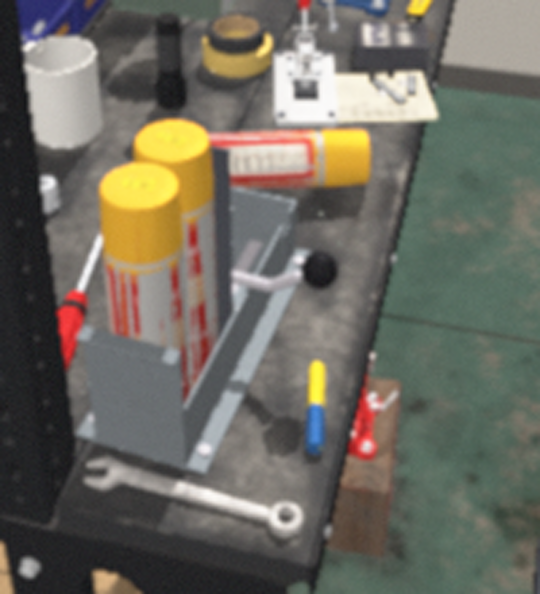

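View pics/t1.png

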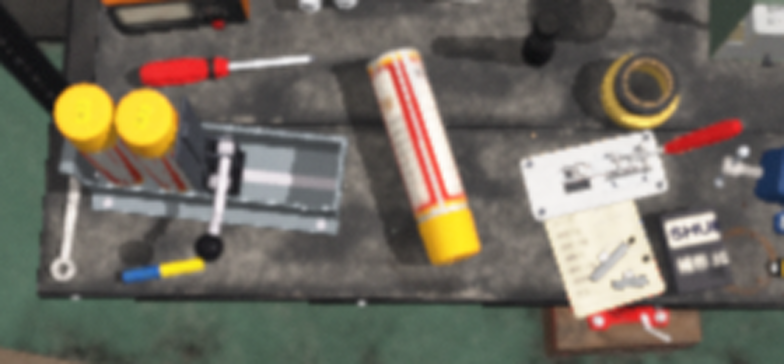

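```bash
cat > h.py <<'E'
from cell import bot
import numpy as np, cv2
from scipy.spatial.transform import Rotation as R
def PK(c):
    k=bot.calibration(c); return k["mtx"],k["extrinsics"]
def ray(c,uv):
    K,E=PK(c); d=E[:3,:3].T@np.linalg.inv(K)@np.array([uv[0],uv[1],1.]); return -E[:3,:3].T@E[:3,3],d
def onz(c,uv,z):
    o,d=ray(c,uv); return o+d*(z-o[2])/d[2]
def tri(us,ut):
    P=[PK(c)[0]@PK(c)[1][:3] for c in ("side","top")]
    X=cv2.triangulatePoints(P[0],P[1],np.float64(us).reshape(2,1),np.float64(ut).reshape(2,1)); return (X[:3]/X[3]).ravel()
def proj(c,X):
    K,E=PK(c); p=K@(E[:3,:3]@np.asarray(X)+E[:3,3]); return p[:2]/p[2]
def quat(a,j):  # a: approach (tool y), j: jaw dir (tool x)
    a=np.array(a,float);a/=np.linalg.norm(a); j=np.array(j,float); j-=a*(a@j); j/=np.linalg.norm(j)
    q=R.from_matrix(np.c_[j,a,np.cross(j,a)]).as_quat(); return q[[3,0,1,2]]
E
python3 - <<'E'
from h import *
s=lambda x,y:(x/2.7+170,y/2.7+150); t=lambda x,y:(x/2.8+120,y/2.8+150)
p=lambda n,X:print(n,np.round(X,4))
p("knob",tri(s(318,269),t(208,246)));p("knob z94",onz("top",t(208,246),.094))
p("base FR",onz("top",t(338,234),.004));p("base FL",onz("top",t(93,208),.004))
p("wall BR",onz("top",t(347,138),.06)); p("wall FR",onz("top",t(341,217),.06))
p("cap0",onz("top",t(85,110),.235));p("cap1",onz("top",t(147,117),.235))
p("cap0s",onz("side",s(141,187),.235));p("cap1s",onz("side",s(174,143),.235))
p("base nearL side",onz("side",s(80,435),.004));p("base nearR side",onz("side",s(195,470),.004))
# fallen can silhouette corners at z .03
for n,q in dict(footL=(369,66),footR=(415,52),capL=(433,262),capR=(480,247)).items(): p(n,onz("top",t(*q),.03))
p("edge",onz("top",t(300,300),0))
p("crayon",[onz("top",t(125,276),.006),onz("top",t(205,265),.006)])
print(bot.read_tool_rot(),R.from_quat(np.roll(bot.read_tool_rot(),-1)).as_matrix().round(2))
E
```

```text
knob [0.4311 0.3158 0.0924]
knob z94 [0.43   0.3155 0.094 ]
base FR [0.4584 0.1875 0.004 ]
base FL [0.4825 0.4542 0.004 ]
wall BR [0.5522 0.1785 0.06  ]
wall FR [0.4676 0.1828 0.06  ]
cap0 [0.5346 0.417  0.235 ]
cap1 [0.5288 0.3591 0.235 ]
cap0s [0.533  0.4262 0.235 ]
cap1s [0.5275 0.3719 0.235 ]
base nearL side [0.5883 0.4506 0.004 ]
base nearR side [0.493  0.4594 0.004 ]
footL [0.6403 0.1571 0.03  ]
footR [0.6571 0.107  0.03  ]
capL [0.4262 0.0855 0.03  ]
capR [0.443  0.0359 0.03  ]
edge [0.387  0.2266 0.    ]
crayon [[0.409  0.4145 0.006 ]
 [0.4222 0.3294 0.006 ]]
[ 0.57136914 -0.5713682  -0.4165805   0.41657698] [[ 0.31  0.   -0.95]
 [ 0.95  0.    0.31]
 [ 0.   -1.   -0.  ]]
```

```bash
cat >> h.py <<'E'
u=np.array([-.09,-.996,0]);u/=np.linalg.norm(u); xr=np.array([u[1],-u[0],0]); O=np.array([.5248,.322,0])
z=np.array([0,0,1.]); rk=lambda x,y,h:O+x*xr+y*u+h*z
foot=np.array([.651,.133,.0295]); c=np.array([-.949,-.316,0]);c/=np.linalg.norm(c)
def lie(h,t,s=1):   # grasp pose on fallen can
    a=-c*np.cos(t)-z*np.sin(t); return foot+c*h+bot.grip_depth*a, quat(a,s*np.cross(c,z)), a
def stand(h,t,s,x,y,dz=0,yaw=0):
    a=-z*np.cos(t)-R.from_rotvec([0,0,yaw]).apply(u)*np.sin(t); return rk(x,y,.004+h+dz)+bot.grip_depth*a, quat(a,s*np.cross(z,R.from_rotvec([0,0,yaw]).apply(u)))
E
python3 - <<'E'
from h import *
f=lambda p,q:(lambda r:None if r is None else np.round(r,2).tolist())(bot.solve_ik(p,q))
for s in (1,-1):
  for t in (30,40,50,60):
    T=np.radians(t)
    p,q,a=lie(.205,T,s); print(s,t,"lie",f(p,q),"pre",f(p-.09*a,q))
    for yaw in (0,.4,-.4): print("   st",yaw,f(*stand(.205,T,s,0,.03,0,yaw)),f(*stand(.205,T,s,0,.03,.09,yaw)))
for j in (u,-u): 
  for y in (.015,.107): print("knob",f(rk(.095,y,.094-.019),quat(-z,j)))
E
```

```text
1 30 lie None pre None
   st 0 [0.15, 0.33, -0.4, 0.7, 0.51, 1.84] [0.15, 0.26, -0.27, 0.91, 0.51, 1.84]
   st 0.4 [0.14, 0.47, -0.18, 1.01, 0.52, 1.38] [0.14, 0.41, -0.04, 1.21, 0.52, 1.38]
   st -0.4 [0.2, 0.22, -0.58, 0.42, 0.4, 2.33] [0.2, 0.13, -0.44, 0.65, 0.4, 2.33]
1 40 lie None pre None
   st 0 [0.07, 0.34, -0.47, 0.62, 0.69, 1.78] [0.07, 0.25, -0.35, 0.84, 0.69, 1.78]
   st 0.4 [0.08, 0.53, -0.17, 1.06, 0.68, 1.27] [0.08, 0.45, -0.05, 1.26, 0.68, 1.27]
   st -0.4 [0.13, 0.2, -0.72, 0.2, 0.55, 2.32] [0.13, 0.08, -0.59, 0.45, 0.55, 2.32]
1 50 lie None pre None
   st 0 [0.0, 0.38, -0.53, 0.55, 0.87, 1.71] [0.0, 0.27, -0.42, 0.77, 0.87, 1.71]
   st 0.4 [0.02, 0.6, -0.15, 1.14, 0.82, 1.13] [0.02, 0.52, -0.05, 1.33, 0.82, 1.13]
   st -0.4 [0.06, 0.21, -0.85, -0.05, 0.71, 2.33] [0.06, 0.06, -0.73, 0.22, 0.71, 2.33]
1 60 lie [-0.16, 0.38, -1.19, -0.48, 0.23, -0.42] pre [-0.23, 0.05, -1.2, -0.14, 0.27, -0.49]
   st 0 [-0.05, 0.44, -0.57, 0.5, 1.05, 1.64] [-0.05, 0.31, -0.47, 0.72, 1.05, 1.64]
   st 0.4 [-0.03, 0.7, -0.12, 1.28, 0.96, 0.96] [-0.03, 0.61, -0.03, 1.45, 0.96, 0.96]
   s
[... 755 characters left out ...]
   st 0.4 [0.02, 0.6, -0.15, 1.14, 0.82, -2.01] [0.02, 0.52, -0.05, 1.33, 0.82, -2.01]
   st -0.4 [0.06, 0.21, -0.85, -0.05, 0.71, -0.81] [0.06, 0.06, -0.73, 0.22, 0.71, -0.81]
-1 60 lie [-0.16, 0.38, -1.19, -0.48, 0.23, 2.72] pre [-0.23, 0.05, -1.2, -0.14, 0.27, 2.65]
   st 0 [-0.05, 0.44, -0.57, 0.5, 1.05, -1.5] [-0.05, 0.31, -0.47, 0.72, 1.05, -1.5]
   st 0.4 [-0.03, 0.7, -0.12, 1.28, 0.96, -2.18] [-0.03, 0.61, -0.03, 1.45, 0.96, -2.18]
   st -0.4 [0.0, 0.27, -0.97, -0.36, 0.87, -0.75] [0.0, 0.08, -0.87, -0.06, 0.87, -0.75]
knob [0.5, 0.45, -0.45, 0.67, 0.0, -2.56]
knob [0.33, 0.37, -0.59, 0.61, 0.0, -2.72]
knob [0.5, 0.45, -0.45, 0.67, 0.0, 0.59]
knob [0.33, 0.37, -0.59, 0.61, 0.0, 0.42]
```

```bash
python3 - <<'E'
from h import *
K=np.array([.4305,.3157,.093]); q=quat(-z,-u); tcp=K-.019*z
bot.set_gripper(.75)
bot.move_pose(tcp+.09*z,q); bot.move_linear(tcp,speed=.12)
f0=bot.read_ft_force(); bot.set_gripper(0,grasp_force=50)
print("w",bot.read_gripper_width(),f0,bot.read_ft_force())
p0=bot.read_position()
hit=bot.move_linear(p0+.084*u+.001*z,speed=.06); print(bot.read_ft_force())
hit=bot.move_linear(p0+.100*u+.001*z,speed=.02,until_force=12)
p=bot.read_position(); print(hit,(p-p0)@u,p,bot.read_ft_force(),bot.read_clock())
E
```

```text
w 0.3255358620794083 [0.8863885  1.33121735 0.02426736] [-1.01317646 -5.44901969  3.75060126]
[1.12313639 5.42530991 0.5082834 ]
False 0.09457711166110062 [0.42271618 0.22034561 0.07615748] [-0.42978746 13.82665611 -0.33834112] 6.4833
```

```bash
python3 - <<'E'
from h import *
p=bot.read_position()
print(bot.move_linear(p-.002*u-.026*z-.003*xr,speed=.05,until_force=15))
p1=bot.read_position(); print(p1-p,bot.read_ft_force())
bot.move_linear(p1-.006*u,speed=.03,until_force=10); print((bot.read_position()-p1)@u,bot.read_ft_force())
bot.set_gripper(.75); bot.wait(.2); 
bot.move_linear(bot.read_position()+.10*z,speed=.2)
print(bot.read_clock())
for n in("side","top"):
    im=bot.camera(n); cv2.imwrite(f"pics/{n}2.png",im[:,:,::-1])
    print([([round(x) for x in d["bbox"]],round(d["confidence"],2)) for d in bot.search_frame(n,"knob")[:2]])
a=cv2.imread("pics/side2.png")[170:330,180:320]; b=cv2.imread("pics/top2.png")[160:270,130:300]
a=cv2.resize(a,(385,440));b=cv2.resize(b,(400,259)); 
cv2.imwrite("pics/c2.png",np.hstack([a,cv2.copyMakeBorder(b,0,181,0,0,cv2.BORDER_CONSTANT)]))
f=lambda p,q:(lambda r:None if r is None else np.round(r,2).tolist())(bot.solve_ik(p,q))
for t in (50,55,60):
  T=np.radians(t)
  for h in (.205,.213):
    P,Q,A=lie(h,T,1); print(t,h,"lie",f(P,Q),"pre",f(P-.08*A,Q),"lift",f(P+.15*z,Q))
    for yaw in (-.3,-.6): print("  ",yaw,[f(*stand(h,T,1,x,y,d,yaw)) for x,y,d in((.05,.27,.13),(.12,.27,.13),(.12,.028,.13),(0,.028,.13),(0,.028,0))])
E
```

```text
False
[ 0.00046165  0.00401857 -0.02661951] [-7.13620496  5.71571222  2.23691555]
-0.0011035497094921492 [ 0.64816968 -1.15079028  2.97763314]
8.6833
[([268, 229, 36, 13], 0.72), ([243, 176, 68, 79], 0.42)]
[([252, 170, 38, 75], 0.24)]
50 0.205 lie None pre None lift [-0.23, -0.08, -1.17, -0.14, 0.34, -0.44]
   -0.3 [[-0.56, 0.09, -0.53, 1.14, 0.86, 1.31], [-0.66, -0.01, -0.65, 1.24, 0.83, 1.16], [0.09, -0.17, -0.82, 0.42, 0.75, 2.25], [0.04, 0.06, -0.59, 0.45, 0.77, 2.19], [0.04, 0.24, -0.78, 0.08, 0.77, 2.19]]
   -0.6 [[-0.57, -0.12, -0.74, 0.8, 0.86, 1.76], [-0.69, -0.23, -0.82, 0.98, 0.87, 1.57], [0.23, -0.3, -0.95, 0.16, 0.48, 2.68], [0.13, -0.06, -0.76, 0.15, 0.55, 2.6], [0.13, 0.16, -0.96, -0.27, 0.55, 2.6]]
50 0.213 lie None pre None lift [-0.24, -0.1, -1.19, -0.14, 0.35, -0.45]
   -0.3 [[-0.56, 0.09, -0.52, 1.17, 0.86, 1.31], [-0.66, -0.02, -0.64, 1.26, 0.83, 1.16], [0.09, -0.18, -0.8, 0.45, 0.75, 2.25], [0.04, 0.05, -0.58, 0.47, 0.77, 2.19], [0.04, 0.23, -0.77, 0.11, 0.77, 2.19]]
   -0.6 [[-0.57, -0.12, -0.72, 0.83, 0.86, 1.76], [-0.69, -0.24, -0.8, 1.01, 0.87, 1.57], [0.23
[... 1577 characters left out ...]
.03, 1.04, 1.35], [0.16, -0.32, -1.12, -0.15, 0.61, 2.73], [0.08, -0.06, -0.93, -0.18, 0.67, 2.67], [0.08, 0.25, -1.1, -0.66, 0.67, 2.67]]
60 0.213 lie [-0.17, 0.38, -1.21, -0.49, 0.24, -0.43] pre [-0.24, 0.07, -1.22, -0.18, 0.27, -0.5] lift [-0.17, -0.07, -1.02, 0.15, 0.24, -0.43]
   -0.3 [[-0.63, 0.17, -0.55, 1.24, 1.0, 1.11], [-0.74, 0.09, -0.67, 1.35, 0.95, 0.93], [0.01, -0.19, -0.94, 0.23, 0.92, 2.27], [-0.02, 0.06, -0.71, 0.24, 0.94, 2.23], [-0.02, 0.28, -0.88, -0.15, 0.94, 2.23]]
   -0.6 [[-0.65, -0.08, -0.79, 0.8, 1.05, 1.64], [-0.8, -0.15, -0.86, 1.06, 1.04, 1.35], [0.16, -0.33, -1.1, -0.12, 0.61, 2.73], [0.08, -0.07, -0.91, -0.15, 0.67, 2.67], [0.08, 0.23, -1.1, -0.63, 0.67, 2.67]]
```

View pics/c2.png

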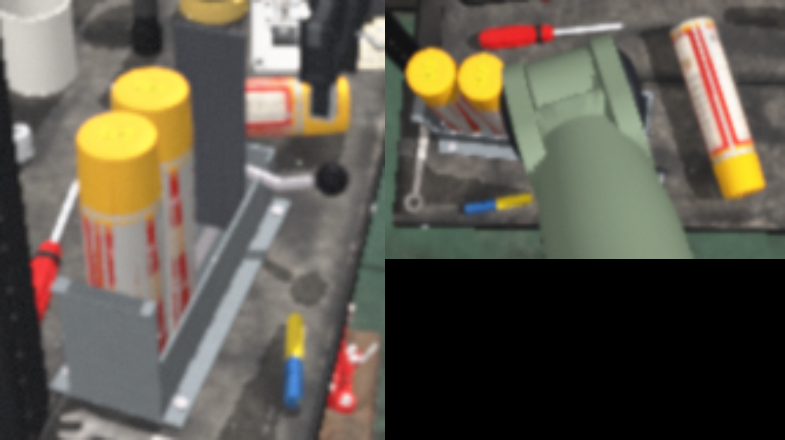

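```bash
python3 - <<'E'
from h import *
print("knob side expected in notch",proj("side",rk(.092,.103,.067)),"on wall",proj("side",rk(.095,.103,.094)))
T=np.radians(60); h=.213
P,Q,A=lie(h,T,1)
p=bot.read_position(); bot.move_linear([.42,.12,.25],speed=.25)
bot.set_gripper(1.0)
bot.move_pose(P-.075*A,Q)
im=bot.camera("side"); cv2.imwrite("pics/side3.png",im[:,:,::-1]); im2=bot.camera("top"); cv2.imwrite("pics/top3.png",im2[:,:,::-1])
print(bot.search_frame("side","can_2")[:3]);print(bot.search_frame("side","knob")[:1],bot.read_clock(),bot.read_joint_positions().round(2))
x,y=proj("side",P).astype(int)
a=im[150:330,180:360,::-1]; b=im2[150:270,200:320,::-1]
cv2.imwrite("pics/c3.png",np.hstack([cv2.resize(a,(390,390)),cv2.resize(b,(390,390))]))
E
```

```text
knob side expected in notch [298.70085554 234.31031569] on wall [300.46501199 225.39759853]
[{'bbox': [220.1, 192.7, 32.3, 98.3], 'confidence': 0.75}, {'bbox': [206.8, 210.7, 37.9, 86.0], 'confidence': 0.66}, {'bbox': [270.4, 198.4, 36.1, 22.4], 'confidence': 0.59}]
[{'bbox': [268.6, 231.2, 38.1, 9.9], 'confidence': 0.75}] 11.3083 [-0.24  0.09 -1.22 -0.2   0.27 -0.49]
```

View pics/c3.png

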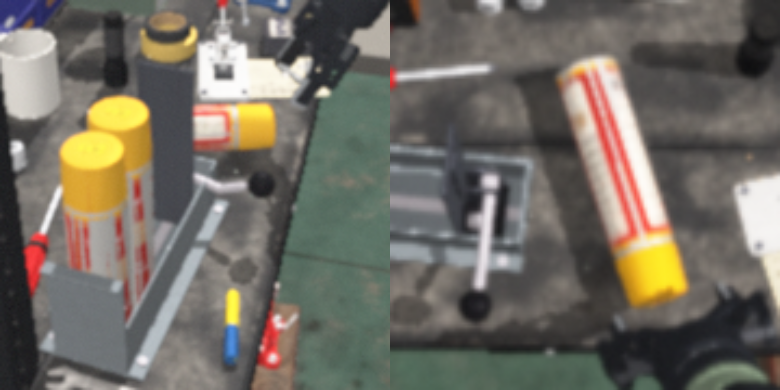

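```bash
python3 - <<'E'
from h import *
T=np.radians(60); h=.213
P,Q,A=lie(h,T,1)
print(bot.move_linear(P,speed=.12,until_force=12),bot.read_position()-P)
bot.set_gripper(0,grasp_force=60); print("w",bot.read_gripper_width(),bot.read_ft_force())
bot.move_linear(bot.read_position()+[0,0,.22],speed=.2)
print("w",bot.read_gripper_width(),bot.read_ft_force(),bot.read_moment(),bot.read_clock())
try:
    bot.move_pose(*stand(h,T,1,.10,.22,.13,-.5))
except bot.PlanningError as e: print(e)
print(bot.read_clock(),bot.read_joint_positions().round(2))
im=bot.camera("side"); im2=bot.camera("top")
for n in (im,im2): pass
print([(d['bbox'],d['confidence']) for d in bot.search_frame("side","can_2")[:3]])
cv2.imwrite("pics/c4.png",np.hstack([cv2.resize(im[60:330,180:380,::-1],(400,540)),cv2.resize(im2[80:280,120:320,::-1],(400,540))]))
E
```

```text
False [-3.61849766e-04  1.50416477e-04 -2.89478094e-05]
w 0.6448401940486188 [-5.0911464  -2.1103528  11.75648363]
w 0.6426058221651745 [-0.37015827  0.05069489 -2.94061626] [-0.26568516  0.914768    0.02902984] 13.75
15.4833 [-0.6  -0.14 -0.85  0.88  1.05  1.56]
[([205.9, 212.4, 37.6, 84.9], 0.83), ([221.4, 193.0, 32.5, 98.6], 0.78), ([301.9, 94.1, 31.8, 99.0], 0.64)]
```

View pics/c4.png

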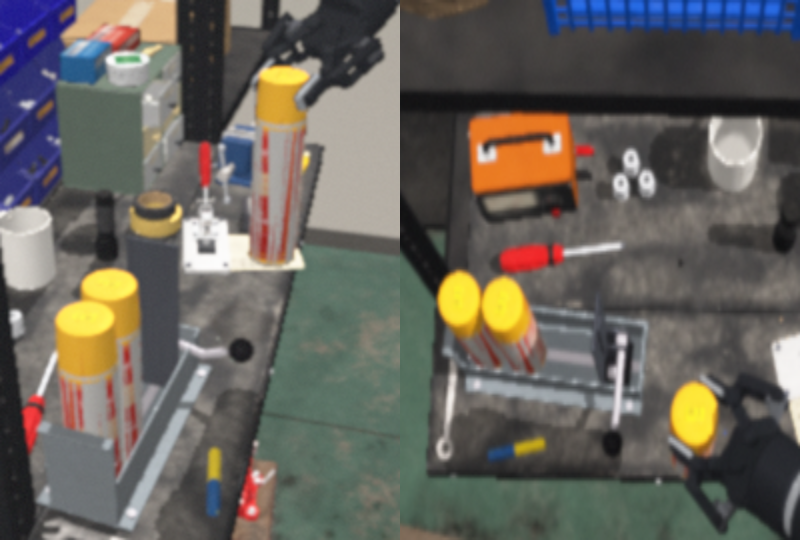

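```bash
python3 - <<'E'
from h import *
print(proj("top",rk(.1,.22,.365)),proj("side",rk(.1,.22,.134)),proj("side",rk(.1,.22,.365)))
T=np.radians(60); h=.213
def go(x,y,d,s=.15):
    P,_=stand(h,T,1,x,y,d,-.5); bot.move_linear(P,speed=s)
go(.115,.028,.13,.2); go(0,.028,.13,.15); go(0,.028,.07,.15)
print(bot.read_clock(),bot.read_ft_force())
im=bot.camera("side"); im2=bot.camera("top")
cv2.imwrite("pics/c5.png",np.hstack([cv2.resize(im[110:310,190:340,::-1],(400,533)),cv2.resize(im2[140:250,130:240,::-1],(400,533))]))
print(proj("side",rk(0,.028,.305)),proj("top",rk(0,.028,.305)))
E
```

```text
[268.43711531 232.55769474] [315.93289112 185.33607872] [322.89547335  94.73500064]
18.25 [ 0.78449655 -0.11170091 -2.16653866]
[247.75389443 151.78111789] [194.00021583 187.96187338]
```

View pics/c5.png

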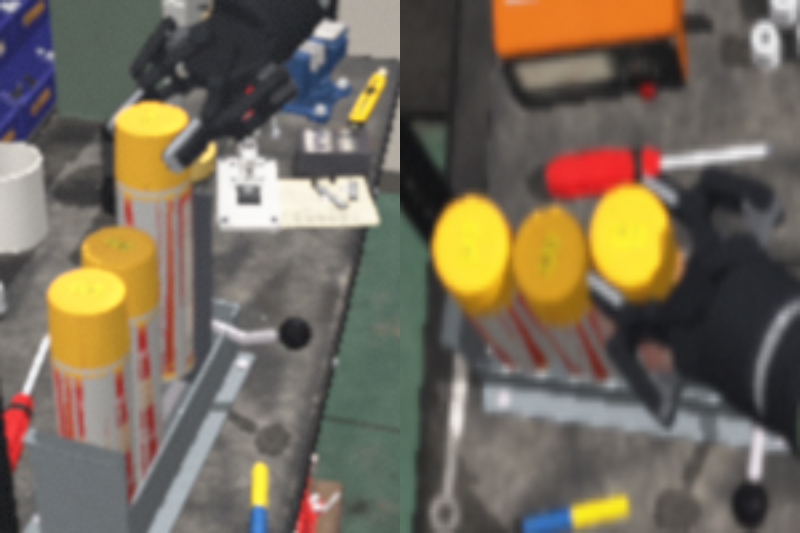

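```bash
python3 - <<'E'
from h import *
T=np.radians(60); h=.213
P,_=stand(h,T,1,0,.028,.015,-.5); print(bot.move_linear(P,speed=.12,until_force=6))
P,_=stand(h,T,1,0,.028,-.008,-.5); print(bot.move_linear(P,speed=.03,until_force=5))
print("dz left",bot.read_position()[2]-P[2]-.008,bot.read_ft_force())
bot.set_gripper(.85); bot.wait(.2); print(bot.read_gripper_width(),bot.read_ft_force())
p=bot.read_position(); bot.move_linear(p+[0,0,.10],speed=.12)
print(bot.read_clock())
bot.move_linear(rk(.13,.12,.33),speed=.25)
q=quat(-z,-u); bot.move_pose(rk(.13,.107,.22),q)
im=bot.camera("side"); im2=bot.camera("top")
print(bot.search_frame("side","knob")[:1],bot.read_clock())
cv2.imwrite("pics/c6.png",np.hstack([cv2.resize(im[150:350,190:340,::-1],(400,533)),cv2.resize(im2[140:250,130:240,::-1],(400,533))]))
E
```

```text
False
True
dz left 0.0010749181952299305 [-0.15843416  0.01496294  4.18729451]
0.8473248301458953 [ 0.08395375 -0.29726591 -0.97919866]
20.9917
[{'bbox': [266.9, 234.0, 38.5, 9.6], 'confidence': 0.49}] 23.575
```

View pics/c6.png

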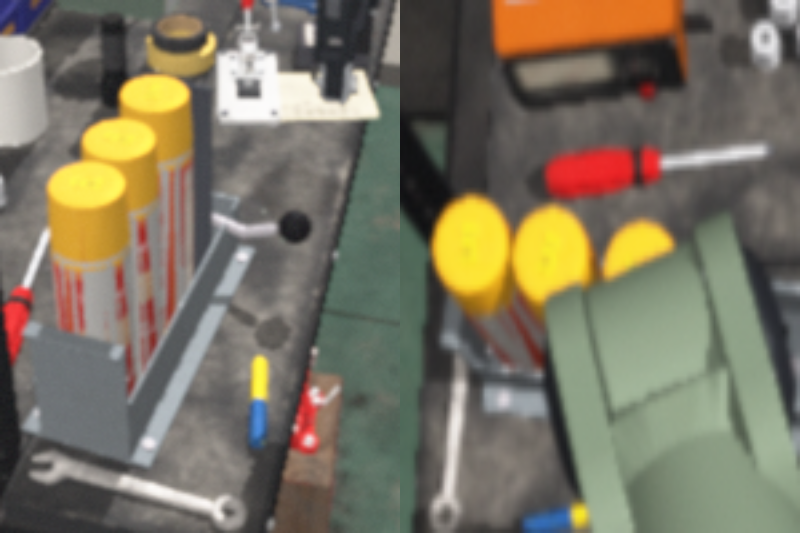

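```bash
python3 - <<'E'
from h import *
g=np.array([.4233,.2254,.0496])
bot.set_gripper(.75); bot.move_pose(g+.10*z,quat(-z,-u)); bot.move_linear(g,speed=.12)
bot.set_gripper(0,grasp_force=50); print("w",bot.read_gripper_width(),bot.read_ft_force())
p0=bot.read_position()
bot.move_linear(p0+.003*u,speed=.03); print(bot.read_ft_force())
bot.move_linear(p0+.003*u+.031*z+.002*xr,speed=.05); p=bot.read_position(); print(p-p0,bot.read_ft_force())
bot.move_linear(p0-.018*u+.031*z+.002*xr,speed=.03); print((bot.read_position()-p0)@u,bot.read_ft_force())
for k in range(1,13):
    s=.018+.0015*k
    hit=bot.move_linear(p0-s*u+(.031-min(k,3)*.0015)*z+.002*xr,speed=.015)
    f=bot.read_ft_force(); print(k,round((bot.read_position()-p0)@u,4),f.round(1))
    if f@(-u)<-1.5: break
print(bot.read_gripper_width(),bot.read_clock(),bot.read_position())
im=bot.camera("side")
cv2.imwrite("pics/c7.png",cv2.resize(im[150:350,190:340,::-1],(400,533)))
E
```

```text
w 0.3174589029959727 [-0.08630209 -0.64990928  2.67032431]
[-0.70769231  5.91179751  0.68785013]
[ 0.00132297 -0.00066274  0.03194039] [ 7.81562484  5.53084879 -4.36935912]
-0.020516114566601594 [ 7.92781052  6.33125025 -4.65622977]
1 -0.0218 [ 5.6  5.6 -5.1]
2 -0.0232 [ 4.5  5.6 -2.8]
3 -0.0235 [5.1 2.6 0.7]
4 -0.024 [ 5.9 -0.3  1.1]
5 -0.0248 [ 5.6 -2.5  2.4]
0.3248713532618488 28.9 [0.42592724 0.25000976 0.07710895]
```

View pics/c7.png

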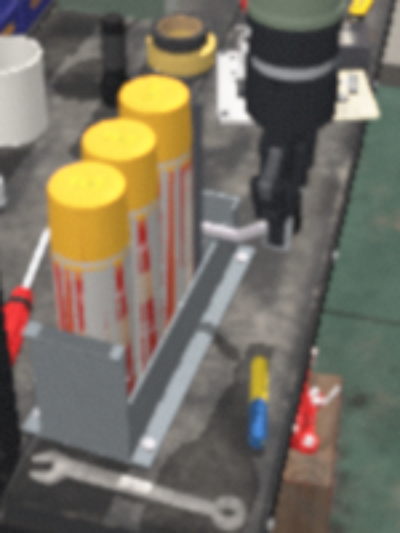

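```bash
python3 - <<'E'
from h import *
p0=np.array([.4233,.2254,.0496]); p=bot.read_position()
bot.move_linear(p-.003*xr+.001*z,speed=.02); print(bot.read_position()-p,bot.read_ft_force().round(1))
b=p-.003*xr+.001*z
for k in range(1,11):
    bot.move_linear(b-.0012*k*u,speed=.015)
    f=bot.read_ft_force(); print(k,round((bot.read_position()-p0)@u,4),f.round(1))
    if f@(-u)<-7: break
print(bot.read_gripper_width(),bot.read_clock(),bot.read_position())
E
```

```text
[ 9.78216582e-05 -1.75504704e-04  3.25874363e-04] [-4.5  1.8  3.9]
1 -0.025 [-4.9 -0.1  3.6]
2 -0.026 [-5.9 -1.4  4.1]
3 -0.027 [-5.6 -0.7  4.8]
4 -0.0284 [-4.2 -1.7  4.7]
5 -0.0294 [-5.1 -1.5  4. ]
6 -0.0305 [-4.9 -1.5  5.8]
7 -0.0319 [-6.1 -0.5  4.9]
8 -0.0328 [-5.6 -1.7  4.7]
9 -0.033 [-5.5 -5.4  5. ]
10 -0.0331 [-5.7 -8.3  6.1]
0.31840086784910443 31.8667 [0.42668277 0.25837615 0.07700408]
```

```bash
python3 - <<'E'
from h import *
p=bot.read_position(); bot.move_linear(p+.0002*u,speed=.01); print(bot.read_ft_force().round(1))
bot.set_gripper(.5); bot.wait(.3); bot.set_gripper(.7)
bot.move_linear(bot.read_position()+[0,0,.12],speed=.12)
bot.move_linear([.36,.0,.3],speed=.25); bot.wait(.5)
im=bot.camera("side"); im2=bot.camera("top")
print(bot.search_frame("side","knob")[:1],bot.search_frame("top","knob")[:1],bot.read_clock())
for n in (.055,.057): print(proj("side",rk(.095,.0148+n,.094)),proj("top",rk(.095,.0148+n,.094)))
cv2.imwrite("pics/c8.png",np.hstack([cv2.resize(im[150:350,190:340,::-1],(400,533)),cv2.resize(im2[150:270,130:250,::-1],(400,533))]))
E
```

```text
[-1.9 -1.6  3.9]
[{'bbox': [261.3, 232.0, 39.3, 12.5], 'confidence': 0.58}] [{'bbox': [209.1, 218.3, 10.9, 29.3], 'confidence': 0.55}] 36.5667
[296.4778876  234.00859611] [213.43292396 240.2987293 ]
[296.72433016 233.4763538 ] [214.13439075 240.37353488]
```

View pics/c8.png

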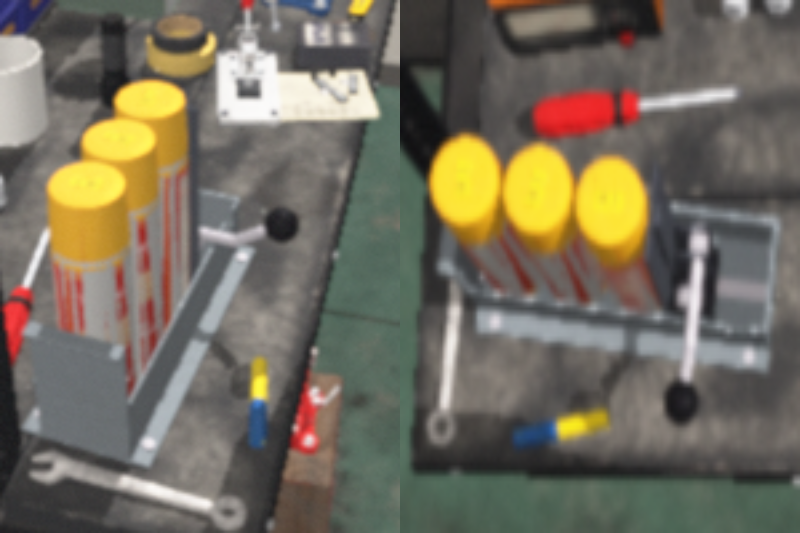

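```bash
python3 -c "
from cell import bot
bot.close_job()"
```

```text
the job is handed in; nothing more can be done
```

The job is done and handed in at about 37 s on the robot's clock, inside the 72 s limit.

- **Follower drawn back:** I pulled it by the ball to its stop and lowered the handle into the notch. It stayed hooked on its own while I fetched the can.
- **Fallen can:** I gripped it by the cap, turned it upright and stood it in the lane between the row and the follower.
- **Follower eased up:** I lifted the handle out of the notch and moved the follower slowly against the row, holding the ball the whole way. I let go only once it was pressing on the cans.

**Last checks:**
- The final pictures show three cans upright and evenly spaced, with the follower against them and the rod resting on the wall.
- The ball is within about 1 pixel of where it should be for the follower at 0.057.
- The crayon and wrench look unmoved. I did not check the weight and carton separately at the end; nothing touched them.

**Disagreement:** partway through easing up, the follower stalled at about 0.063 because my grip was pulling the ball sideways. I corrected the sideways offset and it then pushed smoothly up to the row. By my arm reading it stopped at about 0.055 rather than 0.057, which is within measurement error.

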